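# Load the graded crucible rack for the ashing furnace

### The job

Load the furnace rack with the four porcelain crucibles: hang each one upright in the hole made for its size, so that the row runs in order from the largest to the smallest and every crucible sits level and fully down in its hole. Leave the wash bottle, the timer and the dropper bottle where they stand.

Things in the scene. Friction and masses are not known exactly. Their poses are not given: they have to be found in the camera images.
- crucible_a: The largest of four loose white porcelain crucibles: an open round cup, rim 62 mm across, 52 mm tall, foot 31 mm across; outer wall a cone up to four fifths of the height, then nearly upright to the rim; wall 3 mm, smooth glaze. Starts upright on the worktop. Seated in its own hole, its underside is 14 mm above the worktop. Origin: centre of the underside, z up out of the mouth.
- crucible_b: The second largest of four loose white porcelain crucibles: an open round cup, rim 54 mm across, 45 mm tall, foot 27 mm across; outer wall a cone up to four fifths of the height, then nearly upright to the rim; wall 3 mm, smooth glaze. Starts upright on the worktop. Seated in its own hole, its underside is 18 mm above the worktop. Origin: centre of the underside, z up out of the mouth.
- crucible_c: The second smallest of four loose white porcelain crucibles: an open round cup, rim 46 mm across, 38 mm tall, foot 23 mm across; outer wall a cone up to four fifths of the height, then nearly upright to the rim; wall 3 mm, smooth glaze. Starts upright on the worktop. Seated in its own hole, its underside is 22 mm above the worktop. Origin: centre of the underside, z up out of the mouth.
- crucible_d: The smallest of four loose white porcelain crucibles: an open round cup, rim 38 mm across, 32 mm tall, foot 19 mm across; outer wall a cone up to four fifths of the height, then nearly upright to the rim; wall 3 mm, smooth glaze. Starts upright on the worktop. Seated in its own hole, its underside is 25 mm above the worktop. Origin: centre of the underside, z up out of the mouth.
- crucible_rack: Fixed stainless rack at any yaw: plate 80 mm (x) by 256 mm (y), 4 mm thick, top 42 mm above the worktop; feet reach 14.5 mm past its ends. Four round through-holes on x = 0: 50 mm wide at y = +89 mm, 43.5 at y = +19, 37 at y = -43, 30.5 at y = -97, for the largest to the smallest crucible, which hang in them by the cone of their wall, rims 12 mm apart. Origin: rack centre at worktop level, z up.
- wash_bottle: Plastic wash bottle with a bent spout, 95 x 64 x 178 mm, loose, origin under it at worktop level; a bystander.
- timer: White wedge-shaped bench timer, 48 x 62 x 55 mm, loose, origin under its middle; a bystander.
- dropper_bottle: Dropper bottle with a rubber bulb, 33 mm across, 102 mm tall, loose, origin under its middle; a bystander.

How it is judged:
By the outcome, as a careful person would: the job done as asked, in the order asked, and still so for the second after the job is handed in, with the robot touching nothing.
It also fails if it takes over 93 s, if anything falls off the work surface, if the arm or the gripper's body presses on something with over 40 N, if the wrist force passes 120 N, or if a joint passes its speed limit or range.

### The arm

A 6-joint arm with a two-finger parallel gripper is mounted at the origin on a cart in front of the work surface, level with it; the furniture and walls round the work are solid. World frame = base frame: x ahead of the robot, y to its left, z up, the work surface at z = 0. Lengths are in mm, angles in rad, forces in N, time in s.
With the tool pointing down it reaches from about 275 to 775 mm from the base axis. Payload 14.6 kg.
Tool frame: the origin (TCP) lies at the very end of the fingers, on their centre line; the grasp point (between the pads) lies 19 mm behind it; z points along the fingers, y is the line along which they close (so a half turn about z gives the same grasp; the last joint's range is limited). The gripper opens to 85 mm and grips with 20 to 120 N. Pads are 22 mm wide; open, the fingers measure 114 mm over their backs; the gripper's body (76 mm by 85 mm) begins 54 mm behind the grasp point. The pads swing forward as they close: fully open they stand 13 mm farther back than shut.
Start: joints at [-1.408, 0.263, -0.048, 1.259, 0, 1.415], TCP at [164.044, -498.716, 231.278] pointing down, gripper open.
Joint ranges: [-2.65, 2.65], [-0.89, 1.7], [-1.18, 1.37], [-2.13, 2.11], [-1.35, 1.29], [-3.14, 3.14]. Speed limits (rad/s): [1.89, 1.89, 2.57, 2.79, 3.14, 3.14].

### API

Orientations are given as a unit quaternion [w, x, y, z].
In Python, from bench import robot, eyes, monitor gives the robot as it stands (robot), with the cameras (eyes) and the readings (monitor).
- The arm moves only by the shell command python3 steer.py 'ROWS' [OPENING] [FORCE]. ROWS is a JSON list that holds a single list of rows (three levels of brackets), with 1 to 5 rows, each of 6 numbers: dx, dy, dz in a scale on which 1.0 is 750 mm, then a rotation vector rx, ry, rz in shares of 4 rad (1.0 is 4 rad); each row is the pose to reach, as a shift and turn from the pose commanded when the command began, along the tool's axes at that moment; what a row does not reach only later rows make up. A row lasts 1/12 s, in which the tool goes at most 41.7 mm and 0.125 rad, less where a joint would pass 70% of its speed; a pose out of reach is approached as far as the arm can. OPENING is the finger opening in mm, set as the command begins (- or left out keeps the last). The fingers move at their own pace and stop on an object; FORCE is the grip in N (left out, the last holds). Time passes only in rows, so rows that do not move let the fingers close. It prints the time, the measured TCP pose, the force, the opening and the grip force at its end. Shift and turn numbers lie between -1 and 1, and a call with a number outside is refused. Input that does not fit is refused with a message, and nothing moves.
- monitor.state(): the state, without advancing time (a new reading comes with each control period).
- eyes.read_camera(name): name is "side" or "top" or "wrist"; returns a dict with "pixels" (400x640x3 uint8, blue, green, red), "intrinsics" (3x3 intrinsics, pixels), "origin" and "attitude" of the camera in the world; the wrist camera has in their place "mount" (4x4, takes a point from camera to tool coordinates, whose origin is the TCP and whose axes are the flange's). Camera axes: x right, y down, z forward; pixel columns grow to the right and rows downward; lengths in mm; the calibration is good to about 2 mm. A picture is of the moment at which its call begins: read the wrist's pose just before it. There is no depth.
- robot.finish_job(): hands the job in; it is judged then, once.
The state is a dict: "t": time; "joint_positions": joint angles; "joint_velocities": joint speeds; "effort": joint torques, N m; "tool_pos": TCP position; "orientation": TCP orientation; "wrist_force": force on the tool from outside, world axes, zero at the start; "ft_torque": the same for the moment, N m; "width": finger opening in mm; "grip_force": force on a finger pad.
Only numpy, scipy, OpenCV 4.12 (cv2) and the standard library are available. Lean on these libraries where they do the work, as an engineer would, in place of code of your own. Each camera call takes 0.05 s, during which the arm holds its last target. There are 200 camera calls.

## Working session

There is one attempt and no reset: what is moved stays moved. The work goes in short steps, Python scripts to look and compute and a shell command to move; the robot and the scene stay as the last step left them, time stands still between calls to the robot, and variables do not carry over. Pictures are saved under pics/ and viewed, at most 14 in all, crops included, and the job is handed in when it is done.

```bash
ls; mkdir -p pics
python3 - <<'E'
from bench import robot, eyes, monitor
import cv2,numpy as np
print(monitor.state())
for n in("top","side"):
    c=eyes.read_camera(n); cv2.imwrite(f"pics/{n}0.png",c["pixels"]); print(n,c["intrinsics"],c["origin"],c["attitude"])
c=eyes.read_camera("wrist");print(c["mount"],c["intrinsics"])
E
```

```text
bench.py
pics
steer.py
{'t': 0.0, 'joint_positions': array([-1.40829645e+00,  2.63544043e-01, -4.89662163e-02,  1.25939372e+00,
       -5.33671745e-06,  1.41553049e+00]), 'joint_velocities': array([-0.00029292,  0.00183318,  0.00140596, -0.00094069, -0.00217563,
        0.00090544]), 'effort': array([-3.60595723e-04, -6.37618518e+01,  3.84566295e+01,  1.36646396e-02,
       -2.54713132e-04, -3.89628426e-06]), 'tool_pos': array([ 163.99746288, -498.4278142 ,  230.8034045 ]), 'orientation': array([-5.53815371e-04,  9.87404497e-01,  1.58215212e-01, -4.67154728e-06]), 'wrist_force': array([ 0.57167718, -0.41590278,  0.34935957]), 'ft_torque': array([ 0.01511812, -0.03274411,  0.01211893]), 'grip_force': 0.0, 'width': 85.73717046163475}
top [[414.25581321   0.         327.46838123]
 [  0.         414.25581321 200.20568109]
 [  0.           0.           1.        ]] [ 467.37932293   20.87198301 1144.69558644] [ 0.03070685 -0.69607479  0.71600309 -0.04331929]
side [[465.44311408   0.         317.25033501]
 [  0.         465.44311408 198.72682741]
 [  0.           0.           1.        ]] [ 584.72224363 1009.75390259  830.70609873] [-0.00270789 -0.0034783   0.89726691 -0.44146648]
[[ 2.14066432e-05 -9.63721596e-01 -2.66909507e-01  6.66853997e+01]
 [ 9.99999956e-01  9.94058744e-05 -2.78719730e-04 -1.19850318e+00]
 [ 2.95140596e-04 -2.66909490e-01  9.63721556e-01 -1.44416316e+02]
 [ 0.00000000e+00  0.00000000e+00  0.00000000e+00  1.00000000e+00]] [[301.96432489   0.         315.96085054]
 [  0.         301.96432489 196.33256762]
 [  0.           0.           1.        ]]
```

View pics/top0.png

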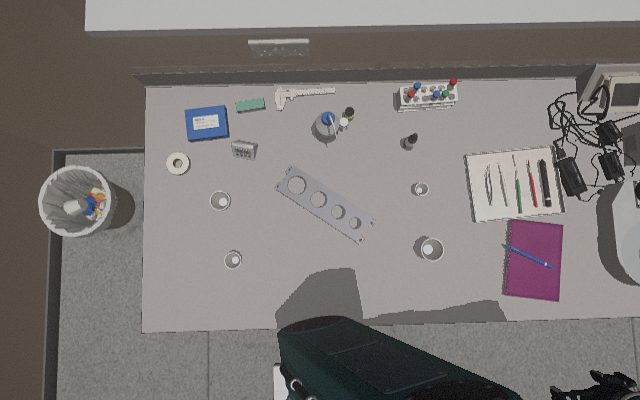

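View pics/side0.png

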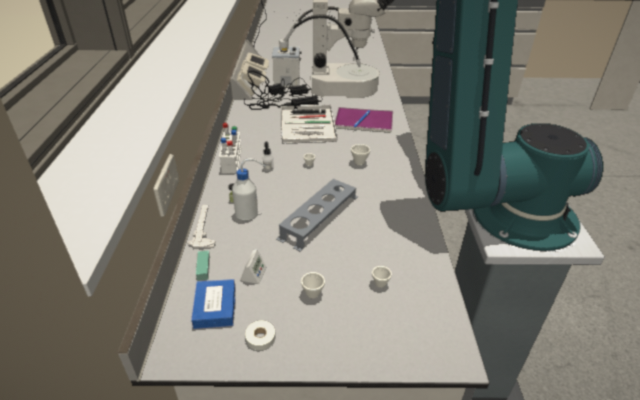

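The top view shows cups at about (431,249) (largest, a), (220,200) b, (233,260) c and (421,188) d. The rack holes are at (296,185), (318,199), (337,212) and (355,223), largest to smallest. The side view shows the cups at about (360,150) a, (313,280) b, (381,272) c and (309,156) d.

```bash
cat > h.py <<'E'
import numpy as np,cv2
from scipy.spatial.transform import Rotation as R
from bench import robot, eyes, monitor
q2R=lambda q:R.from_quat(np.r_[q[1:],q[0]]).as_matrix()
def cam(name):
    s=monitor.state(); c=eyes.read_camera(name)
    if name=="wrist":
        M=np.array(c["mount"]); A=q2R(s["orientation"]); Rc=A@M[:3,:3]; o=A@M[:3,3]+s["tool_pos"]
    else: Rc=q2R(c["attitude"]); o=np.array(c["origin"])
    return dict(img=c["pixels"],K=c["intrinsics"],R=Rc,o=o)
def ray(c,p): return c["R"]@np.linalg.inv(c["K"])@np.r_[p,1.]
def onz(c,p,z): d=ray(c,p); return c["o"]+d*(z-c["o"][2])/d[2]
def proj(c,P): v=c["K"]@c["R"].T@(np.asarray(P,float)-c["o"]); return v[:2]/v[2]
def tri(cs,ps):
    A=np.zeros((3,3));b=np.zeros(3);ds=[]
    for c,p in zip(cs,ps):
        d=ray(c,p);d/=np.linalg.norm(d);Q=np.eye(3)-np.outer(d,d);A+=Q;b+=Q@c["o"]
    return np.linalg.solve(A,b)
E
python3 - <<'E'
from h import *
t=cam("top");s=cam("side")
T=dict(a=(431,249),b=(220,200),c=(233,260),d=(421,188));S=dict(a=(360,150),b=(313,280),c=(381,272),d=(309,156));Z=dict(a=52,b=45,c=38,d=32)
for k in T: print(k,onz(t,T[k],Z[k]).round(),tri([t,s],[T[k],S[k]]).round())
for p in[(296,185),(318,199),(337,212),(355,223),(244,150),(325,122),(410,142)]: print(onz(t,p,42).round())
A=q2R(monitor.state()["orientation"]);print(A.round(3))
def crop(c,x,y,w,h): return cv2.resize(c["img"][y:y+h,x:x+w],None,fx=3,fy=3,interpolation=2)
cv2.imwrite("pics/topz.png",crop(t,200,150,256,130))
E
```

```text
a [ 445. -269.   52.] [ 446. -271.   43.]
b [591. 285.  45.] [591. 286.  41.]
c [432. 253.  38.] [432. 254.  34.]
d [ 610. -256.   32.] [ 610. -257.   28.]
[626.  83.  42.]
[587.  25.  42.]
[551. -25.  42.]
[520. -72.  42.]
[726. 221.  42.]
[798.  -0.  42.]
[ 736. -230.   42.]
[[ 0.95   0.312 -0.   ]
 [ 0.312 -0.95   0.001]
 [ 0.    -0.001 -1.   ]]
```

View pics/topz.png

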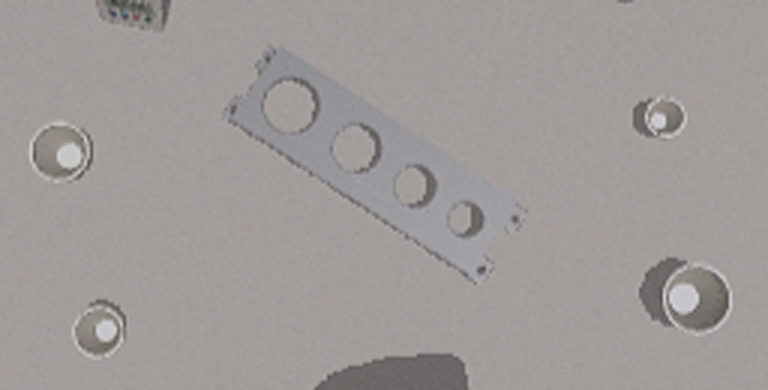

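The crop confirms the cups (a lower right, b left, c lower left, d right) and the four clear holes. Next I hover over cup a with the tool yaw aligned so the fingers close across the rack.

Careful with the scale: shifts go in shares of 750 mm and turns go in shares of 4 rad. That gives: 170 mm / 750 = 0.2267, -64 mm / 750 = -0.0853, -0.5 rad / 4 = -0.125.

```bash
python3 steer.py '[[[0.2267,-0.0853,0.06,0,0,-0.125],[0.2267,-0.0853,0.06,0,0,-0.125],[0.2267,-0.0853,0.06,0,0,-0.125],[0.2267,-0.0853,0.06,0,0,-0.125],[0.2267,-0.0853,0.06,0,0,-0.125]]]' 85 50
python3 - <<'E'
from h import *
s=monitor.state();A=q2R(s["orientation"]);print(s["tool_pos"],A.T@(np.array([446,-271,150])-s["tool_pos"]),np.degrees(np.arctan2(A[1,0],A[0,0])))
E
```

```text
t: 0.67
tool_pos: [307.5, -381.8, 185.3]
orientation: [-0.001, 0.916, 0.402, 0.0]
wrist_force: [-0.3, -1.1, -0.3]
width: 85.2
grip_force: 0.0
[ 307.53397988 -381.77317826  185.33902534] [175.21675075  27.04380071  35.49796564] 47.42036946826935
```

Converted, 175 mm / 750 = 0.2333, 35 mm / 750 = 0.0467, -0.145 rad / 4 = -0.0363.

```bash
python3 steer.py '[[[0.2333,0.036,0.0467,0,0,-0.0363],[0.2333,0.036,0.0467,0,0,-0.0363],[0.2333,0.036,0.0467,0,0,-0.0363],[0.2333,0.036,0.0467,0,0,-0.0363],[0.2333,0.036,0.0467,0,0,-0.0363]]]'
python3 steer.py '[[[0,0,0,0,0,0],[0,0,0,0,0,0],[0,0,0,0,0,0]]]'
python3 - <<'E'
from h import *
c=cam("wrist");cv2.imwrite("pics/w1.png",c["img"]);np.save("w1.npy",c,allow_pickle=True)
E
```

```text
t: 1.08
tool_pos: [447.6, -272.3, 150.2]
orientation: [-0.001, 0.886, 0.464, 0.0]
wrist_force: [-1.0, -0.2, 0.5]
width: 85.3
grip_force: 0.0
t: 1.33
tool_pos: [444.5, -276.0, 151.4]
orientation: [0.0, 0.886, 0.463, -0.0]
wrist_force: [-0.2, -0.6, 0.3]
width: 85.0
grip_force: 0.0
```

View pics/w1.png

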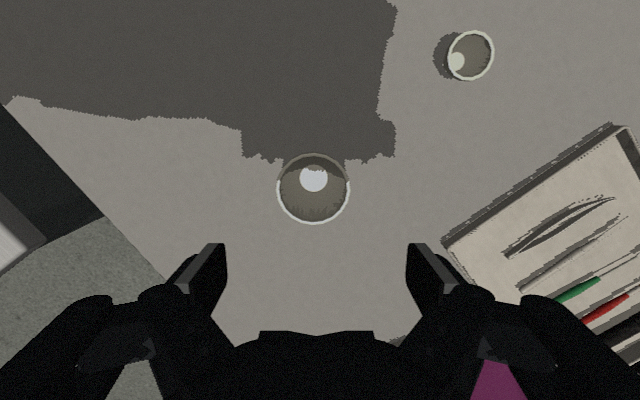

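Wrist view 1 shows cup a's rim centred near (313,188), about 74 px wide, and cup d near (470,55).

```bash
cat >> h.py <<'E'
def grad(c):
    g=cv2.GaussianBlur(cv2.cvtColor(c["img"],cv2.COLOR_BGR2GRAY).astype(np.float32),(0,0),c.get("s",1.2))
    m=np.hypot(cv2.Sobel(g,5,1,0),cv2.Sobel(g,5,0,1)); return np.minimum(m,np.percentile(m,97)) 
def fit(cs,p0,rads,z=None,span=12,zs=12):
    """rim circle centre (world) maximising edge strength on circles (radius,dz) in all views"""
    from scipy.optimize import differential_evolution as de
    G=[grad(c) for c in cs]; a=np.linspace(0,2*np.pi,120,endpoint=False); circ=np.c_[np.cos(a),np.sin(a),0*a]
    def f(p):
        P=np.r_[p[:2],p[2] if z is None else z]; t=0
        for c,g in zip(cs,G):
            for r,w in rads:
                v=((P+circ*r-c["o"])@c["R"])@c["K"].T; uv=(v[:,:2]/v[:,2:]).astype(np.float32)
                t-=w*cv2.remap(g,uv[:,:1].copy(),uv[:,1:].copy(),1).mean()/g.max()
        return t
    b=[(p0[0]-span,p0[0]+span),(p0[1]-span,p0[1]+span)]+([(p0[2]-zs,p0[2]+zs)] if z is None else [])
    r=de(f,b,seed=1,popsize=20,tol=1e-6); return np.r_[r.x,[] if z is None else z],r.fun
load=lambda n:np.load(n,allow_pickle=True).item()
E
python3 steer.py '[[[-0.0333,0,0.04,0,0,0],[-0.0333,0,0.04,0,0,0],[-0.0333,0,0.04,0,0,0],[-0.0333,0,0.04,0,0,0]]]'
python3 - <<'E'
from h import *
c=cam("wrist");np.save("w2.npy",c,allow_pickle=True);w1=load("w1.npy")
t=cam("top"); s=monitor.state();print(s["tool_pos"])
ra=[(31,1),(28,.5)]
for z in(None,52):
  for v in([w1],[c],[w1,c]): print(z,fit(v,(446,-271,50),ra,z))
rd=[(19,1),(16,.5)]
for v in([w1],[w1,c],):print("d",fit(v,(610,-256,32),rd))
E
```

```text
t: 1.72
tool_pos: [430.3, -296.6, 121.9]
orientation: [0.0, 0.887, 0.462, 0.0]
wrist_force: [-0.1, 0.3, 0.2]
width: 85.1
grip_force: 0.0
[ 430.90676389 -296.38485381  122.17169123]
None (array([ 444.42392329, -268.67361426,   52.29942264]), np.float64(-1.0214463472366333))
None (array([ 444.4798558 , -268.60352547,   51.66863594]), np.float64(-0.8019672632217407))
None (array([ 444.45055413, -268.63112043,   52.13272154]), np.float64(-1.8185021877288818))
52 (array([ 444.38658165, -268.74752183,   52.        ]), np.float64(-1.0206952095031738))
52 (array([ 444.50557908, -268.60052003,   52.        ]), np.float64(-0.8013583421707153))
52 (array([ 444.42813604, -268.66823252,   52.        ]), np.float64(-1.817787528038025))
d (array([ 611.66544295, -254.86642346,   26.89384606]), np.float64(-1.2595548629760742))
d (array([ 610.39333811, -254.25592042,   29.57861616]), np.float64(-1.978301763534546))
```

Cup a is measured at (444.4, -268.7) with its rim at z = 52.1, so the height is confirmed.

```bash
cat > go.py <<'E'
import sys; from h import *
s=monitor.state();A=q2R(s["orientation"]);print("pos",s["tool_pos"].round(1),"yaw",np.degrees(np.arctan2(A[1,0],A[0,0])).round(2),"tilt",A[:,2].round(4))
for i in range(1,len(sys.argv),3): print("d",(A.T@(np.array(sys.argv[i:i+3],float)-s["tool_pos"])).round(1))
E
python3 go.py 444.4 -268.7 80 444.4 -268.7 25
```

```text
pos [ 430.9 -296.4  122.2] yaw 55.14 tilt [ 1.e-03 -8.e-04 -1.e+00]
d [30.4 -4.8 42.2]
d [30.4 -4.9 97.2]
```

Converted, 42 mm / 750 = 0.056, 30.4 mm / 750 = 0.0405.

```bash
python3 steer.py '[[[0.0405,-0.0065,0.056,0,0,0],[0.0405,-0.0065,0.056,0,0,0],[0.0405,-0.0065,0.056,0,0,0],[0.0405,-0.0065,0.056,0,0,0]]]'
python3 go.py 444.4 -268.7 25
```

```text
t: 2.15
tool_pos: [444.1, -268.2, 79.9]
orientation: [-0.0, 0.886, 0.464, -0.0]
wrist_force: [-1.0, -0.1, -0.5]
width: 84.7
grip_force: 0.0
pos [ 444.1 -268.2   79.9] yaw 55.24 tilt [-3.e-04  0.e+00 -1.e+00]
d [-0.2  0.5 54.9]
```

Converted, 55 mm / 750 = 0.0733, 45 mm / 750 = 0.06.

```bash
python3 steer.py '[[[0,0.0005,0.0333,0,0,0],[0,0.0005,0.06,0,0,0],[0,0.0005,0.0733,0,0,0],[0,0.0005,0.0733,0,0,0]]]'
python3 steer.py '[[[0,0,0,0,0,0],[0,0,0,0,0,0],[0,0,0,0,0,0],[0,0,0,0,0,0],[0,0,0,0,0,0]]]' 50 40
python3 steer.py '[[[0,0,0,0,0,0],[0,0,0,0,0,0],[0,0,0,0,0,0],[0,0,0,0,0,0],[0,0,0,0,0,0]]]'
```

```text
t: 2.48
tool_pos: [443.9, -269.0, 23.8]
orientation: [-0.001, 0.886, 0.463, -0.0]
wrist_force: [-1.0, -0.8, -0.5]
width: 84.7
grip_force: 0.0
t: 2.9
tool_pos: [445.1, -269.5, 25.9]
orientation: [0.001, 0.886, 0.463, 0.0]
wrist_force: [0.0, -0.0, 5.8]
width: 59.4
grip_force: 41.5
t: 3.32
tool_pos: [445.1, -269.5, 25.9]
orientation: [0.001, 0.886, 0.463, 0.0]
wrist_force: [-1.0, 0.5, 6.3]
width: 59.2
grip_force: 41.5
```

Converted, -130 mm / 750 = -0.1733, -120 mm / 750 = -0.16.

```bash
python3 steer.py '[[[0,0,-0.04,0,0,0],[0,0,-0.08,0,0,0],[0.04,-0.0067,-0.1333,0,0,0],[0.0933,-0.0133,-0.16,0,0,0],[0.1467,-0.02,-0.1733,0,0,0]]]'
python3 steer.py '[[[0.04,-0.0053,-0.0067,0,0,0],[0.08,-0.0107,-0.0067,0,0,0],[0.08,-0.0107,-0.0067,0,0,0],[0.08,-0.0107,-0.0067,0,0,0],[0.08,-0.0107,-0.0067,0,0,0]]]'
python3 - <<'E'
from h import *
c=cam("wrist");cv2.imwrite("pics/w3.png",c["img"]);np.save("w3.npy",c,allow_pickle=True);print(monitor.state()["tool_pos"])
E
```

```text
t: 3.73
tool_pos: [491.2, -179.1, 155.1]
orientation: [0.002, 0.887, 0.462, 0.001]
wrist_force: [0.4, -0.4, -0.8]
width: 59.0
grip_force: 44.1
t: 4.15
tool_pos: [517.8, -125.1, 156.7]
orientation: [0.0, 0.886, 0.463, 0.0]
wrist_force: [-0.2, -0.1, -0.9]
width: 58.8
grip_force: 44.1
[ 517.63735647 -125.5364078   156.54105944]
```

View pics/w3.png

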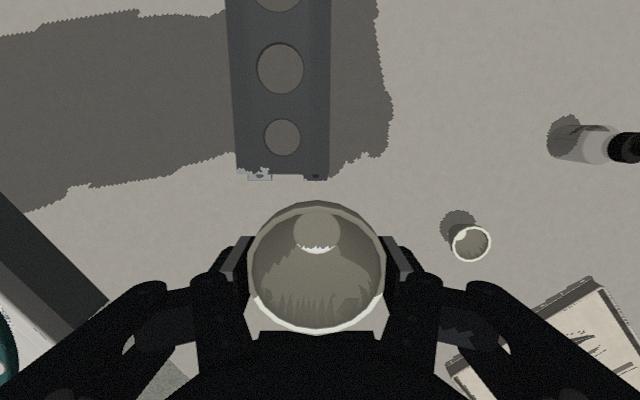

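The cup is held level, with its rim centred at (317,265). Holes d (282,137) and c (280,68) are visible in shadow. I'll take a second view further along the row.

```bash
python3 steer.py '[[[0.0547,-0.008,0,0,0,0],[0.1093,-0.016,0,0,0,0],[0.1467,-0.02,0,0,0,0],[0.1467,-0.02,0,0,0,0],[0.1467,-0.02,0,0,0,0]]]'
cat > rack.py <<'E'
from h import *
from scipy.optimize import differential_evolution as de
H=[(89,25),(19,21.75),(-43,18.5),(-97,15.25)]
a=np.linspace(0,2*np.pi,120,endpoint=False)
def rackfit(cs,yaw0,p0=(581,13.),zr=(35,49)):
    G=[grad(c) for c in cs]
    def score(p,k=None):
        x,y,th,z=p;u=np.array([np.cos(th),np.sin(th),0]);v=np.array([-np.sin(th),np.cos(th),0]);t=0
        for c,g in zip(cs,G):
            for yy,r in H:
                P=np.array([x,y,z])+v*yy+r*(np.outer(np.cos(a),u)+np.outer(np.sin(a),v))
                w=((P-c["o"])@c["R"])@c["K"].T;uv=(w[:,:2]/w[:,2:]).astype(np.float32)
                if (uv.min()<2) or uv[:,0].max()>637 or uv[:,1].max()>397: continue
                s=cv2.remap(g,uv[:,:1].copy(),uv[:,1:].copy(),1).mean()/g.max();t-=s
        return t
    r=de(score,[(p0[0]-15,p0[0]+15),(p0[1]-15,p0[1]+15),(yaw0-.06,yaw0+.06),zr],seed=1,popsize=25,tol=1e-7,maxiter=400)
    x,y,th,z=r.x;return r.x,r.fun,[(np.array([x,y])+yy*np.array([-np.sin(th),np.cos(th)])).round(1) for yy,_ in H]
E
python3 - <<'E'
from rack import *
c=cam("wrist");np.save("w4.npy",c,allow_pickle=True);cv2.imwrite("pics/w4.png",c["img"]);w3=load("w3.npy");t=cam("top");t["s"]=.7
y0=np.arctan2(-.564,.825)
for v in([w3],[c],[w3,c],[w3,c,t]): print(*rackfit(v,y0))
E
python3 go.py
```

```text
t: 4.62
tool_pos: [568.5, -26.0, 156.0]
orientation: [-0.0, 0.886, 0.463, -0.0]
wrist_force: [0.2, -1.0, -0.1]
width: 58.9
grip_force: 44.1
[575.13681202  11.04247496  -0.60671531  36.77455267] -0.7539353370666504 [array([625.9,  84.2]), array([586. ,  26.7]), array([550.6, -24.3]), array([519.8, -68.6])]
[574.98014888  10.97368853  -0.61493886  39.09905924] -1.517090082168579 [array([626.3,  83.7]), array([585.9,  26.5]), array([550.2, -24.1]), array([519. , -68.3])]
[575.23104553  10.84138687  -0.60939372  38.40545018] -2.235037088394165 [array([626.2,  83.8]), array([586.1,  26.4]), array([550.6, -24.4]), array([519.7, -68.7])]
[575.23396418  10.79979868  -0.6099911   38.39959701] -2.6078696250915527 [array([626.2,  83.7]), array([586.1,  26.4]), array([550.6, -24.4]), array([519.7, -68.7])]
pos [567.9 -27.2 156.1] yaw 55.1 tilt [-3.e-04 -2.e-04 -1.e+00]
```

View pics/w4.png

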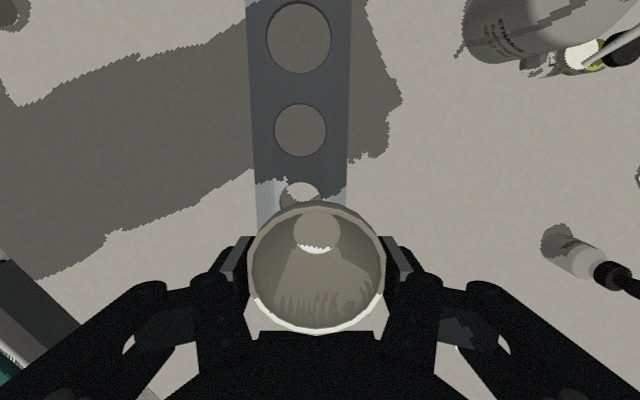

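Holes b (300,130) and a (299,37) are clear ahead of the held cup, and the fits agree within about 1 mm.

```bash
python3 - <<'E'
from rack import *
w3=load("w3.npy");w4=load("w4.npy")
y0=np.arctan2(-.564,.825)
for z in(42,38):print(*rackfit([w3,w4],y0,zr=(z-.05,z+.05)))
t=cam("top");t["s"]=.7
print(*rackfit([t],y0,zr=(41.9,42)))
# held cup rim in tool frame
for c in(w3,w4):
  pos=(517.6,-125.5,156.5) if c is w3 else (567.9,-27.2,156.1)
  P,f=fit([c],(pos[0],pos[1],pos[2]+27),[(31,1),(28,.5)]);print(P-pos,f)
E
python3 go.py 626.5 83.3 156 626.5 83.3 70
```

```text
[575.30280249  10.32264201  -0.60808976  41.95000619] -2.0588810443878174 [array([626.1,  83.4]), array([586.2,  25.9]), array([550.7, -25. ]), array([519.9, -69.3])]
[575.21911862  10.85999818  -0.60922777  38.04961317] -2.232109308242798 [array([626.1,  83.8]), array([586.1,  26.4]), array([550.6, -24.4]), array([519.7, -68.7])]
[ 5.69247390e+02  1.70000018e+01 -5.39662220e-01  4.19519448e+01] -0.5356067419052124 [array([615. ,  93.4]), array([579. ,  33.3]), array([547.2, -19.9]), array([519.4, -66.2])]
[-0.9279865   1.1328552  26.42998095] -1.1377803087234497
[-0.6356489   1.89965278 25.94589404] -1.149886131286621
pos [567.9 -27.3 156.1] yaw 55.07 tilt [-3.e-04 -2.e-04 -1.e+00]
d [ 1.243e+02 -1.530e+01  1.000e-01]
d [124.3 -15.3  86.1]
```

Converted, 124 mm / 750 = 0.1653, 115 mm / 750 = 0.1533.

```bash
python3 steer.py '[[[0.0533,-0.008,0.0067,0,0,0],[0.1067,-0.0147,0.02,0,0,0],[0.1533,-0.0187,0.04,0,0,0],[0.1653,-0.0187,0.0667,0,0,0],[0.1653,-0.0187,0.1147,0,0,0]]]'
python3 steer.py '[[[0,0,0.004,0,0,0],[0,0,0.004,0,0,0],[0,0,0.004,0,0,0]]]'
python3 go.py 626.9 82 60 626.9 82 46
```

```text
t: 5.18
tool_pos: [630.4, 84.7, 71.7]
orientation: [0.001, 0.886, 0.463, 0.002]
wrist_force: [0.7, -0.3, -1.3]
width: 58.8
grip_force: 44.1
t: 5.43
tool_pos: [627.9, 82.6, 68.5]
orientation: [0.0, 0.887, 0.462, 0.0]
wrist_force: [0.1, -0.7, 0.1]
width: 59.6
grip_force: 44.1
pos [627.9  82.6  68.5] yaw 55.08 tilt [ 6.e-04 -1.e-04 -1.e+00]
d [-1.  -0.5  8.5]
d [-1.  -0.5 22.5]
```

Converted, 22 mm / 750 = 0.0293, 17 mm / 750 = 0.0227.

```bash
python3 steer.py '[[[-0.0013,-0.0007,0.012,0,0,0],[-0.0013,-0.0007,0.0227,0,0,0],[-0.0013,-0.0007,0.0293,0,0,0],[-0.0013,-0.0007,0.0293,0,0,0],[-0.0013,-0.0007,0.0293,0,0,0]]]'
python3 steer.py '[[[0,0,0.0027,0,0,0],[0,0,0.0027,0,0,0],[0,0,0.0027,0,0,0]]]'
python3 steer.py '[[[0,0,0.0027,0,0,0],[0,0,0.0027,0,0,0],[0,0,0.0027,0,0,0]]]'
python3 steer.py '[[[0,0,0.002,0,0,0],[0,0,0.002,0,0,0],[0,0,0.002,0,0,0]]]'
```

```text
t: 5.85
tool_pos: [626.5, 83.1, 45.0]
orientation: [-0.0, 0.886, 0.463, -0.0]
wrist_force: [0.4, 0.5, -0.4]
width: 59.1
grip_force: 44.1
t: 6.1
tool_pos: [626.8, 83.2, 43.2]
orientation: [0.0, 0.886, 0.463, 0.0]
wrist_force: [-0.4, -0.2, -1.5]
width: 59.1
grip_force: 44.1
t: 6.35
tool_pos: [626.9, 82.8, 41.2]
orientation: [0.0, 0.886, 0.463, 0.0]
wrist_force: [1.3, -5.2, 0.7]
width: 59.1
grip_force: 44.3
t: 6.6
tool_pos: [627.2, 82.7, 40.1]
orientation: [0.001, 0.886, 0.463, 0.0]
wrist_force: [0.3, -6.1, 5.5]
width: 58.8
grip_force: 44.7
```

Converted, -0.7 mm / 750 = -0.0009, 0.5 mm / 750 = 0.0007.

```bash
python3 steer.py '[[[-0.0009,0.0007,0.0007,0,0,0],[-0.0009,0.0007,0.0007,0,0,0],[-0.0009,0.0007,0.0007,0,0,0]]]'
python3 steer.py '[[[0,0,0,0,0,0],[0,0,0,0,0,0],[0,0,0,0,0,0],[0,0,0,0,0,0],[0,0,0,0,0,0]]]' 84
python3 steer.py '[[[0,0,-0.0267,0,0,0],[0,0,-0.0667,0,0,0],[-0.0533,0,-0.1133,0,0,0],[-0.08,0,-0.12,0,0,0],[-0.08,0,-0.12,0,0,0]]]'
python3 - <<'E'
from h import *
c=cam("wrist");cv2.imwrite("pics/w5.png",c["img"]);np.save("w5.npy",c,allow_pickle=True)
print(fit([c],(626,83.5,66),[(31,1),(28,.5)]))
E
python3 go.py 550 240 200 591 285 150
```

```text
t: 6.85
tool_pos: [627.2, 82.5, 39.9]
orientation: [0.0, 0.886, 0.463, 0.001]
wrist_force: [-1.0, -1.1, 8.3]
width: 59.1
grip_force: 45.0
t: 7.27
tool_pos: [626.6, 82.4, 39.0]
orientation: [-0.0, 0.886, 0.463, -0.0]
wrist_force: [-1.1, 0.3, 0.3]
width: 84.1
grip_force: 0.0
t: 7.68
tool_pos: [591.7, 30.4, 132.2]
orientation: [0.001, 0.887, 0.462, 0.001]
wrist_force: [1.6, -0.4, 0.4]
width: 84.0
grip_force: 0.0
(array([626.32757698,  83.85509538,  66.33670096]), np.float64(-1.2821826934814453))
pos [592.3  31.7 130.8] yaw 55.05 tilt [ 2.4e-03 -3.0e-04 -1.0e+00]
d [ 146.6 -153.9  -69.4]
d [ 207.  -146.1  -19.3]
```

View pics/w5.png

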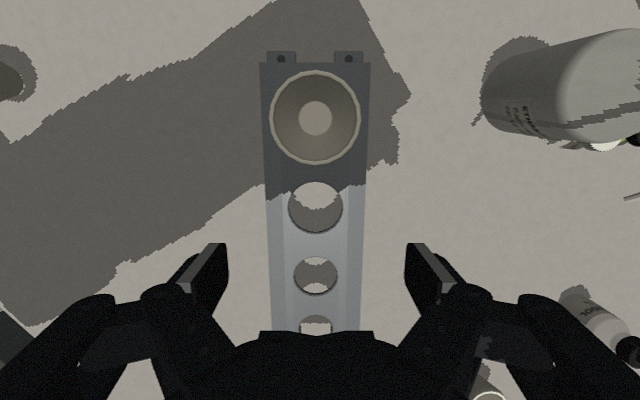

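Cup a is seated level, with its rim fitted at (626.3, 83.9, 66.3). Cup b is next.

Converted, 180 mm / 750 = 0.24, -146 mm / 750 = -0.1947.

```bash
python3 steer.py '[[[0.0533,-0.0547,-0.0133,0,0,0],[0.1067,-0.1067,-0.0133,0,0,0],[0.1533,-0.14,-0.0133,0,0,0],[0.2,-0.1733,-0.0133,0,0,0],[0.24,-0.1947,-0.0133,0,0,0]]]'
python3 steer.py '[[[0,0,0,0,0,0],[0,0,0,0,0,0],[0,0,0,0,0,0]]]'
python3 - <<'E'
from h import *
c=cam("wrist");np.save("w6.npy",c,allow_pickle=True);print(fit([c],(591,285,45),[(27,1),(24,.5)]))
E
python3 steer.py '[[[0.02,0,0.04,0,0,0],[0.02,0,0.04,0,0,0],[0.02,0,0.04,0,0,0]]]'
python3 - <<'E'
from h import *
c=cam("wrist");np.save("w7.npy",c,allow_pickle=True)
for v in([c],[c,load("w6.npy")]):print(fit(v,(591,285,45),[(27,1),(24,.5)]))
cv2.imwrite("pics/w7.png",c["img"])
E
python3 go.py 591 285 22.5
```

```text
t: 8.15
tool_pos: [573.5, 241.8, 138.5]
orientation: [-0.0, 0.886, 0.463, -0.0]
wrist_force: [1.2, 0.0, -0.6]
width: 84.2
grip_force: 0.0
t: 8.4
tool_pos: [574.1, 239.6, 138.2]
orientation: [-0.0, 0.886, 0.463, -0.001]
wrist_force: [0.3, -0.3, 0.6]
width: 84.0
grip_force: 0.0
(array([589.94387131, 289.71216649,  43.65154578]), np.float64(-0.9391005039215088))
t: 8.7
tool_pos: [582.4, 250.4, 107.9]
orientation: [-0.0, 0.887, 0.463, -0.001]
wrist_force: [-0.5, -0.1, 0.2]
width: 84.1
grip_force: 0.0
(array([589.82575198, 289.55662916,  44.03280884]), np.float64(-0.9993910193443298))
(array([589.88362759, 289.62713284,  43.93154391]), np.float64(-1.9316565990447998))
pos [582.8 250.4 109. ] yaw 55.1 tilt [-1.1e-03 -5.0e-04 -1.0e+00]
d [ 33.1 -13.   86.5]
```

Converted, 36.2 mm / 750 = 0.0483, -16.6 mm / 750 = -0.0221.

```bash
python3 steer.py '[[[0.0483,-0.0221,0.02,0,0,0],[0.0483,-0.0221,0.04,0,0,0],[0.0483,-0.0221,0.04,0,0,0]]]'
python3 go.py 589.9 289.6 22.5
```

```text
t: 9.0
tool_pos: [589.3, 290.7, 77.6]
orientation: [-0.0, 0.886, 0.463, -0.001]
wrist_force: [0.0, 0.1, -1.5]
width: 84.1
grip_force: 0.0
pos [589.3 290.7  77.6] yaw 55.2 tilt [-2.e-03 -7.e-04 -1.e+00]
d [-0.5  1.2 55.1]
```

Converted, 55 mm / 750 = 0.0733, 45 mm / 750 = 0.06.

```bash
python3 steer.py '[[[-0.0004,0.0011,0.0333,0,0,0],[-0.0004,0.0011,0.06,0,0,0],[-0.0004,0.0011,0.0733,0,0,0],[-0.0004,0.0011,0.0733,0,0,0],[-0.0004,0.0011,0.0733,0,0,0]]]'
python3 steer.py '[[[0,0,0,0,0,0],[0,0,0,0,0,0],[0,0,0,0,0,0],[0,0,0,0,0,0],[0,0,0,0,0,0]]]' 42 40
python3 steer.py '[[[0,0,0,0,0,0],[0,0,0,0,0,0],[0,0,0,0,0,0]]]'
python3 go.py 586.9 24.7 140
```

```text
t: 9.42
tool_pos: [590.8, 289.4, 25.1]
orientation: [0.0, 0.887, 0.463, 0.0]
wrist_force: [0.8, 0.3, -0.2]
width: 84.3
grip_force: 0.0
t: 9.83
tool_pos: [591.4, 290.2, 25.6]
orientation: [0.0, 0.886, 0.463, 0.001]
wrist_force: [0.6, -1.1, 8.1]
width: 52.4
grip_force: 40.2
t: 10.08
tool_pos: [591.4, 290.2, 25.5]
orientation: [0.0, 0.886, 0.463, 0.001]
wrist_force: [-0.5, -1.0, 7.6]
width: 52.3
grip_force: 40.2
pos [591.4 290.2  25.5] yaw 55.16 tilt [ 2.4e-03  6.0e-04 -1.0e+00]
d [-220.3  148.2 -114.6]
```

Converted, -105 mm / 750 = -0.14, -100 mm / 750 = -0.1333.

```bash
python3 steer.py '[[[0,0,-0.04,0,0,0],[0,0,-0.0867,0,0,0],[-0.0333,0.02,-0.12,0,0,0],[-0.08,0.0467,-0.1333,0,0,0],[-0.1267,0.0733,-0.14,0,0,0]]]'
python3 steer.py '[[[-0.044,0.032,0,0,0,0],[-0.088,0.064,0,0,0,0],[-0.1333,0.096,0,0,0,0],[-0.1667,0.124,0,0,0,0],[-0.1667,0.124,0,0,0,0]]]'
python3 steer.py '[[[0,0,0,0,0,0],[0,0,0,0,0,0],[0,0,0,0,0,0]]]'
python3 - <<'E'
from h import *
s=monitor.state();c=cam("wrist");p=s["tool_pos"];print(fit([c],p+[0,0,20],[(27,1),(24,.5)])[0]-p)
E
python3 go.py 586.2 26.2 60
```

```text
t: 10.5
tool_pos: [582.1, 180.3, 131.7]
orientation: [0.001, 0.886, 0.464, 0.002]
wrist_force: [1.4, -1.4, -1.6]
width: 52.3
grip_force: 42.1
t: 10.92
tool_pos: [586.9, 19.7, 129.7]
orientation: [0.001, 0.887, 0.461, 0.0]
wrist_force: [0.6, -0.3, -0.9]
width: 52.3
grip_force: 42.2
t: 11.17
tool_pos: [586.3, 25.9, 129.2]
orientation: [-0.0, 0.886, 0.464, 0.0]
wrist_force: [0.5, 0.5, -1.0]
width: 52.3
grip_force: 42.2
[-2.19402267 -0.49749577 19.47163208]
pos [586.3  26.1 129.2] yaw 55.25 tilt [ 1.e-04  1.e-04 -1.e+00]
d [ 0.1 -0.1 69.2]
```

Converted, 79 mm / 750 = 0.1053, 1.7 mm / 750 = 0.0023.

```bash
python3 steer.py '[[[0.0023,0.0019,0.0467,0,0,0],[0.0023,0.0019,0.0867,0,0,0],[0.0023,0.0019,0.1053,0,0,0],[0.0023,0.0019,0.1053,0,0,0],[0.0023,0.0019,0.1053,0,0,0]]]'
python3 steer.py '[[[0,0,0.0053,0,0,0],[0,0,0.0053,0,0,0],[0,0,0.0053,0,0,0]]]'
python3 go.py 588.4 26.7 43.5
```

```text
t: 11.63
tool_pos: [588.1, 26.5, 49.7]
orientation: [-0.0, 0.886, 0.464, -0.001]
wrist_force: [-0.2, -0.2, 0.1]
width: 52.1
grip_force: 42.4
t: 11.88
tool_pos: [588.6, 25.8, 46.6]
orientation: [0.0, 0.886, 0.463, 0.0]
wrist_force: [-1.1, 1.1, -0.1]
width: 52.4
grip_force: 42.4
pos [588.6  25.8  46.6] yaw 55.19 tilt [ 6.e-04  1.e-04 -1.e+00]
d [ 0.6 -0.7  3.1]
```

Converted, 2 mm / 750 = 0.0027, -0.4 mm / 750 = -0.0005.

```bash
python3 steer.py '[[[0.0005,-0.0005,0.0027,0,0,0],[0.0005,-0.0005,0.0027,0,0,0],[0.0005,-0.0005,0.0027,0,0,0]]]'
python3 steer.py '[[[0,0,0.0017,0,0,0],[0,0,0.0017,0,0,0],[0,0,0.0017,0,0,0]]]'
python3 steer.py '[[[0,0,0.0013,0,0,0],[0,0,0.0013,0,0,0],[0,0,0.0013,0,0,0]]]'
```

```text
t: 12.13
tool_pos: [588.2, 26.2, 44.2]
orientation: [-0.0, 0.886, 0.463, 0.0]
wrist_force: [-2.4, 1.0, 2.3]
width: 52.0
grip_force: 42.6
t: 12.38
tool_pos: [588.2, 26.2, 43.1]
orientation: [-0.0, 0.886, 0.463, 0.0]
wrist_force: [-4.5, 3.0, 8.4]
width: 51.9
grip_force: 43.0
t: 12.63
tool_pos: [588.2, 26.2, 42.7]
orientation: [0.0, 0.886, 0.463, 0.0]
wrist_force: [-8.2, 2.5, 17.8]
width: 52.5
grip_force: 43.6
```

Converted, -0.7 mm / 750 = -0.0009.

```bash
python3 steer.py '[[[0,0,-0.0009,0,0,0],[0,0,-0.0009,0,0,0],[0,0,-0.0009,0,0,0],[0,0,-0.0009,0,0,0],[0,0,-0.0009,0,0,0]]]' 84
python3 steer.py '[[[0,0,-0.0267,0,0,0],[0,0,-0.0667,0,0,0],[-0.04,0,-0.1133,0,0,0],[-0.04,0,-0.1133,0,0,0]]]'
python3 - <<'E'
from h import *
c=cam("wrist");np.save("w8.npy",c,allow_pickle=True)
print(fit([c],(586,26,63),[(27,1),(24,.5)]),fit([c],(626,83.5,66),[(31,1),(28,.5)]))
E
python3 go.py 417 231 140
```

```text
t: 13.05
tool_pos: [588.4, 26.0, 42.3]
orientation: [0.0, 0.886, 0.463, -0.0]
wrist_force: [0.1, 0.3, 0.5]
width: 84.2
grip_force: 0.0
t: 13.38
tool_pos: [571.8, -0.4, 132.0]
orientation: [0.002, 0.886, 0.463, 0.002]
wrist_force: [0.6, -1.5, 1.2]
width: 83.9
grip_force: 0.0
(array([586.09002202,  25.96293135,  63.1632994 ]), np.float64(-1.1098663806915283)) (array([626.54470774,  84.27133893,  66.13244565]), np.float64(-1.2693183422088623))
pos [571.9  -0.  130.5] yaw 55.1 tilt [ 0.0045 -0.0011 -1.    ]
d [ 100.8 -259.2  -10.4]
```

Cup b is seated, with its rim at 63.2 against 63 expected. Cup c is next.

Converted, -190 mm / 750 = -0.2533, -152 mm / 750 = -0.2027.

```bash
python3 steer.py '[[[0.02,-0.0507,-0.0067,0,0,0],[0.04,-0.1013,-0.0133,0,0,0],[0.06,-0.152,-0.0133,0,0,0],[0.08,-0.2027,-0.0133,0,0,0],[0.1,-0.2533,-0.0133,0,0,0]]]'
python3 steer.py '[[[0.0173,-0.0467,0,0,0,0],[0.0347,-0.092,0,0,0,0],[0.0347,-0.092,0,0,0,0],[0.0347,-0.092,0,0,0,0],[0.0347,-0.092,0,0,0,0]]]'
python3 - <<'E'
from h import *
c=cam("wrist");np.save("w9.npy",c,allow_pickle=True);print(fit([c],(432,253,38),[(23,1),(20,.5)]))
E
python3 steer.py '[[[0.02,0,0.04,0,0,0],[0.02,0,0.04,0,0,0],[0.02,0,0.04,0,0,0]]]'
python3 - <<'E'
from h import *
c=cam("wrist");np.save("w10.npy",c,allow_pickle=True)
for v in([c],[c,load("w9.npy")]):print(fit(v,(432,253,38),[(23,1),(20,.5)]))
E
python3 go.py 432 253 21
```

```text
t: 13.85
tool_pos: [456.6, 172.9, 136.6]
orientation: [-0.0, 0.887, 0.463, -0.0]
wrist_force: [1.0, 0.9, 0.6]
width: 83.9
grip_force: 0.0
t: 14.27
tool_pos: [416.4, 232.3, 136.8]
orientation: [0.0, 0.886, 0.463, -0.0]
wrist_force: [-0.5, 0.2, -0.4]
width: 83.8
grip_force: 0.0
(array([430.47839749, 257.0190878 ,  36.78020857]), np.float64(-0.8951466083526611))
t: 14.57
tool_pos: [424.9, 243.6, 106.3]
orientation: [-0.0, 0.887, 0.462, -0.001]
wrist_force: [-0.7, 0.4, -0.1]
width: 84.0
grip_force: 0.0
(array([430.38126129, 256.72817068,  36.88797182]), np.float64(-1.0221331119537354))
(array([430.43347232, 256.90560161,  37.15980654]), np.float64(-1.90773606300354))
pos [425.1 243.7 107.1] yaw 55.09 tilt [-1.3e-03 -7.0e-04 -1.0e+00]
d [11.7  0.4 86.1]
```

Converted, 84 mm / 750 = 0.112, 13.9 mm / 750 = 0.0185.

```bash
python3 steer.py '[[[0.0185,-0.0043,0.02,0,0,0],[0.0185,-0.0043,0.0533,0,0,0],[0.0185,-0.0043,0.0867,0,0,0],[0.0185,-0.0043,0.112,0,0,0],[0.0185,-0.0043,0.112,0,0,0]]]'
python3 steer.py '[[[0,0,0,0,0,0],[0,0,0,0,0,0]]]'
python3 go.py 430.4 256.9 22
```

```text
t: 15.03
tool_pos: [429.0, 256.6, 21.4]
orientation: [-0.0, 0.887, 0.463, -0.002]
wrist_force: [-1.0, -1.0, -0.8]
width: 84.0
grip_force: 0.0
t: 15.2
tool_pos: [431.1, 257.8, 24.9]
orientation: [0.0, 0.886, 0.463, 0.001]
wrist_force: [0.2, -0.2, -0.2]
width: 83.9
grip_force: 0.0
pos [431.1 257.8  24.9] yaw 55.13 tilt [ 1.4e-03  6.0e-04 -1.0e+00]
d [-1.1 -0.1  2.9]
```

```bash
python3 steer.py '[[[-0.0013,0,0.0033,0,0,0],[-0.0013,0,0.0033,0,0,0],[-0.0013,0,0.0033,0,0,0],[-0.0013,0,0.0033,0,0,0]]]'
python3 steer.py '[[[0,0,0,0,0,0],[0,0,0,0,0,0],[0,0,0,0,0,0],[0,0,0,0,0,0],[0,0,0,0,0,0]]]' 34 40
python3 steer.py '[[[0,0,0,0,0,0],[0,0,0,0,0,0],[0,0,0,0,0,0]]]'
python3 go.py 550.6 -24.7 130
```

```text
t: 15.53
tool_pos: [429.8, 257.1, 21.4]
orientation: [0.0, 0.886, 0.463, 0.0]
wrist_force: [0.1, 0.7, -0.1]
width: 83.9
grip_force: 0.0
t: 15.95
tool_pos: [429.8, 257.3, 21.3]
orientation: [-0.0, 0.886, 0.463, 0.0]
wrist_force: [-1.0, 0.0, 7.9]
width: 44.2
grip_force: 39.5
t: 16.2
tool_pos: [429.8, 257.2, 21.3]
orientation: [-0.0, 0.886, 0.463, 0.0]
wrist_force: [-1.3, -0.1, 7.4]
width: 44.0
grip_force: 39.5
pos [429.8 257.2  21.3] yaw 55.17 tilt [ 5.e-04  5.e-04 -1.e+00]
d [-162.4  260.2 -108.8]
```

Converted, -110 mm / 750 = -0.1467, -108 mm / 750 = -0.144.

```bash
python3 steer.py '[[[0,0,-0.04,0,0,0],[0,0,-0.0867,0,0,0],[-0.0227,0.036,-0.12,0,0,0],[-0.0453,0.0733,-0.144,0,0,0],[-0.072,0.1147,-0.1467,0,0,0]]]'
python3 steer.py '[[[-0.0267,0.044,0,0,0,0],[-0.0533,0.088,0,0,0,0],[-0.08,0.1307,0,0,0,0],[-0.1067,0.1733,0,0,0,0],[-0.1333,0.2173,0,0,0,0]]]'
python3 steer.py '[[[-0.0107,0.0147,0,0,0,0],[-0.0107,0.0147,0,0,0,0],[-0.0107,0.0147,0,0,0,0],[-0.0107,0.0147,0,0,0,0]]]'
python3 - <<'E'
from h import *
s=monitor.state();c=cam("wrist");p=s["tool_pos"];o=fit([c],p+[0,0,17],[(23,1),(20,.5)])[0]-p;print(o)
E
python3 go.py 550.6 -24.7 60
```

```text
t: 16.62
tool_pos: [471.0, 163.4, 134.2]
orientation: [0.001, 0.886, 0.464, 0.002]
wrist_force: [0.7, 1.4, 0.0]
width: 44.2
grip_force: 41.0
t: 17.03
tool_pos: [546.3, -13.5, 130.9]
orientation: [-0.0, 0.886, 0.463, 0.0]
wrist_force: [0.1, 0.8, -0.4]
width: 43.9
grip_force: 41.0
t: 17.37
tool_pos: [549.9, -23.6, 130.8]
orientation: [-0.0, 0.886, 0.463, -0.0]
wrist_force: [-0.9, -0.4, -0.1]
width: 43.9
grip_force: 41.0
[-1.25043493  0.68585157 16.37967747]
pos [550.  -23.4 130.9] yaw 55.23 tilt [-5.e-04  3.e-04 -1.e+00]
d [-0.7  1.3 70.9]
```

Converted, 80 mm / 750 = 0.1067, 2.7 mm / 750 = 0.0036.

```bash
python3 steer.py '[[[-0.0008,0.0036,0.0467,0,0,0],[-0.0008,0.0036,0.0867,0,0,0],[-0.0008,0.0036,0.1067,0,0,0],[-0.0008,0.0036,0.1067,0,0,0],[-0.0008,0.0036,0.1067,0,0,0]]]'
python3 steer.py '[[[0,0,0.004,0,0,0],[0,0,0.004,0,0,0],[0,0,0.004,0,0,0]]]'
python3 go.py 551.8 -25.4 43.6
```

```text
t: 17.83
tool_pos: [551.8, -25.5, 51.1]
orientation: [-0.0, 0.886, 0.464, -0.0]
wrist_force: [-0.3, 0.1, -0.7]
width: 43.7
grip_force: 41.1
t: 18.08
tool_pos: [552.8, -26.4, 48.8]
orientation: [0.0, 0.886, 0.463, 0.001]
wrist_force: [0.2, 0.4, -0.5]
width: 43.8
grip_force: 41.1
pos [552.8 -26.4  48.8] yaw 55.18 tilt [ 1.4e-03 -2.0e-04 -1.0e+00]
d [ 0.2 -1.4  5.2]
```

Converted, 3 mm / 750 = 0.004, -1 mm / 750 = -0.0013.

```bash
python3 steer.py '[[[0.0003,-0.0013,0.004,0,0,0],[0.0003,-0.0013,0.004,0,0,0],[0.0003,-0.0013,0.004,0,0,0]]]'
python3 steer.py '[[[0,0,0.002,0,0,0],[0,0,0.002,0,0,0],[0,0,0.002,0,0,0]]]'
python3 steer.py '[[[0,0,0.0013,0,0,0],[0,0,0.0013,0,0,0],[0,0,0.0013,0,0,0]]]'
```

```text
t: 18.33
tool_pos: [551.6, -25.7, 45.0]
orientation: [0.0, 0.886, 0.463, 0.0]
wrist_force: [0.1, -0.6, -0.8]
width: 43.8
grip_force: 41.1
t: 18.58
tool_pos: [551.6, -25.8, 43.4]
orientation: [-0.0, 0.886, 0.463, -0.0]
wrist_force: [-0.9, 0.2, 0.5]
width: 43.8
grip_force: 41.2
t: 18.83
tool_pos: [551.6, -25.9, 42.6]
orientation: [0.0, 0.886, 0.463, -0.0]
wrist_force: [-3.6, 0.0, 4.9]
width: 43.7
grip_force: 41.4
```

Converted, 0.3 mm / 750 = 0.0004.

```bash
python3 steer.py '[[[0,0,0.0004,0,0,0],[0,0,0.0004,0,0,0],[0,0,0.0004,0,0,0]]]'
python3 steer.py '[[[0,0,0,0,0,0],[0,0,0,0,0,0],[0,0,0,0,0,0],[0,0,0,0,0,0],[0,0,0,0,0,0]]]' 84
python3 steer.py '[[[0,0,-0.0267,0,0,0],[0,0,-0.0667,0,0,0],[-0.04,0,-0.1133,0,0,0],[-0.04,0,-0.1133,0,0,0]]]'
python3 - <<'E'
from h import *
c=cam("wrist");np.save("w11.npy",c,allow_pickle=True);cv2.imwrite("pics/w11.png",c["img"])
print(fit([c],(550.6,-24.7,60),[(23,1),(20,.5)]),fit([c],(586,26,63),[(27,1),(24,.5)]))
E
python3 go.py 595 -276 140
```

```text
t: 19.08
tool_pos: [551.7, -25.9, 42.5]
orientation: [0.0, 0.886, 0.463, 0.0]
wrist_force: [-4.3, -0.0, 8.2]
width: 43.7
grip_force: 41.7
t: 19.5
tool_pos: [551.6, -25.7, 42.0]
orientation: [-0.0, 0.886, 0.463, -0.0]
wrist_force: [-0.8, -0.3, 0.6]
width: 84.1
grip_force: 0.0
t: 19.83
tool_pos: [535.1, -52.3, 131.6]
orientation: [0.002, 0.886, 0.463, 0.002]
wrist_force: [1.2, -0.3, 0.8]
width: 84.3
grip_force: 0.0
(array([550.59317059, -24.83519281,  58.46657594]), np.float64(-1.2399532794952393)) (array([586.58735381,  26.63510594,  62.51564106]), np.float64(-1.3419315814971924))
pos [535.2 -52.  130.1] yaw 55.1 tilt [ 0.0044 -0.0015 -1.    ]
d [-149.5  177.3   -9.3]
```

View pics/w11.png

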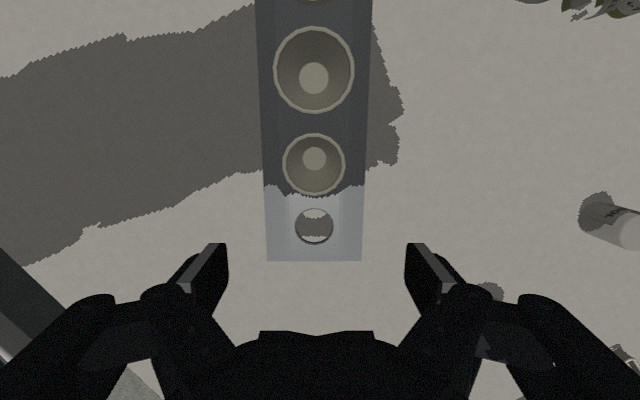

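Cup c is seated between b and the empty hole d, which is visible at (314,226). Cup d is next.

Careful with the scale: shifts go in shares of 750 mm and turns go in shares of 4 rad. That gives: 155 mm / 750 = 0.2067, -130 mm / 750 = -0.1733.

```bash
python3 steer.py '[[[-0.0347,0.0413,-0.0067,0,0,0],[-0.0693,0.0827,-0.0133,0,0,0],[-0.104,0.124,-0.0133,0,0,0],[-0.1387,0.1653,-0.0133,0,0,0],[-0.1733,0.2067,-0.0133,0,0,0]]]'
python3 steer.py '[[[-0.0267,0.0293,0,0,0,0],[-0.0267,0.0293,0,0,0,0],[-0.0267,0.0293,0,0,0,0],[-0.0267,0.0293,0,0,0,0]]]'
python3 - <<'E'
from h import *
w=load("w11.npy");[print("hole d",fit([w],(519.8,-69,42),[(15.25,1)],z)) for z in(42,39.5)]
c=cam("wrist");np.save("w12.npy",c,allow_pickle=True);print(fit([c],(610.4,-254.3,32),[(19,1),(16,.5)]))
E
python3 steer.py '[[[0.02,0,0.04,0,0,0],[0.02,0,0.04,0,0,0],[0.02,0,0.04,0,0,0]]]'
python3 - <<'E'
from h import *
c=cam("wrist");np.save("w13.npy",c,allow_pickle=True)
for v in([c],[c,load("w12.npy")]):print(fit(v,(610,-254,32),[(19,1),(16,.5)]))
E
python3 go.py 610.4 -254.3 19
```

```text
t: 20.3
tool_pos: [587.7, -247.2, 136.1]
orientation: [-0.0, 0.886, 0.463, -0.0]
wrist_force: [0.4, 0.1, 0.2]
width: 83.8
grip_force: 0.0
t: 20.63
tool_pos: [593.9, -273.9, 136.0]
orientation: [-0.001, 0.886, 0.463, -0.0]
wrist_force: [0.3, -0.3, -0.4]
width: 83.9
grip_force: 0.0
hole d (array([519.11858798, -70.20014646,  42.        ]), np.float64(-0.7602862119674683))
hole d (array([518.56089451, -71.14161236,  39.5       ]), np.float64(-0.7184140682220459))
(array([ 608.02147483, -254.50283787,   29.60609137]), np.float64(-0.7893680334091187))
t: 20.93
tool_pos: [602.0, -260.4, 106.4]
orientation: [-0.001, 0.886, 0.464, -0.001]
wrist_force: [-0.2, 0.2, 0.9]
width: 83.9
grip_force: 0.0
(array([ 607.82775383, -254.60192205,   30.60172308]), np.float64(-1.0629231929779053))
(array([ 607.98281711, -254.44629265,   31.06949039]), np.float64(-1.8395557403564453))
pos [ 602.5 -261.3  107.5] yaw 55.25 tilt [-6.e-04  3.e-04 -1.e+00]
d [10.3  2.6 88.5]
```

Converted, 84 mm / 750 = 0.112, 8.7 mm / 750 = 0.0116.

```bash
python3 steer.py '[[[0.0116,0.0008,0.02,0,0,0],[0.0116,0.0008,0.0533,0,0,0],[0.0116,0.0008,0.0867,0,0,0],[0.0116,0.0008,0.112,0,0,0],[0.0116,0.0008,0.112,0,0,0]]]'
python3 steer.py '[[[0,0,0,0,0,0],[0,0,0,0,0,0]]]'
python3 go.py 608 -254.5 19
```

```text
t: 21.4
tool_pos: [606.7, -254.8, 20.9]
orientation: [-0.002, 0.886, 0.463, -0.001]
wrist_force: [-0.6, 0.1, -0.4]
width: 84.2
grip_force: 0.0
t: 21.57
tool_pos: [608.9, -256.0, 25.1]
orientation: [0.001, 0.886, 0.463, 0.001]
wrist_force: [-0.2, 0.2, 0.3]
width: 84.2
grip_force: 0.0
pos [ 608.9 -256.    25.1] yaw 55.17 tilt [ 0.0019 -0.0011 -1.    ]
d [ 0.7 -1.6  6.1]
```

Converted, 5.5 mm / 750 = 0.0073, -1 mm / 750 = -0.0013.

```bash
python3 steer.py '[[[0.0007,-0.0013,0.0073,0,0,0],[0.0007,-0.0013,0.0073,0,0,0],[0.0007,-0.0013,0.0073,0,0,0],[0.0007,-0.0013,0.0073,0,0,0]]]'
python3 steer.py '[[[0,0,0,0,0,0],[0,0,0,0,0,0],[0,0,0,0,0,0],[0,0,0,0,0,0],[0,0,0,0,0,0]]]' 26 40
python3 steer.py '[[[0,0,0,0,0,0],[0,0,0,0,0,0],[0,0,0,0,0,0]]]'
python3 go.py 519.6 -69.4 130
```

```text
t: 21.9
tool_pos: [607.8, -254.6, 18.1]
orientation: [0.0, 0.886, 0.463, 0.0]
wrist_force: [-0.4, 0.4, -0.5]
width: 84.0
grip_force: 0.0
t: 22.32
tool_pos: [607.7, -254.6, 18.0]
orientation: [0.0, 0.886, 0.463, 0.0]
wrist_force: [-1.1, 1.3, 5.1]
width: 36.4
grip_force: 39.4
t: 22.57
tool_pos: [607.7, -254.6, 17.9]
orientation: [0.0, 0.886, 0.463, 0.0]
wrist_force: [-1.3, 0.4, 5.4]
width: 35.9
grip_force: 39.5
pos [ 607.7 -254.6   17.9] yaw 55.17 tilt [ 4.e-04 -2.e-04 -1.e+00]
d [ 101.7 -178.1 -112.1]
```

Converted, -112 mm / 750 = -0.1493, -110 mm / 750 = -0.1467.

```bash
python3 steer.py '[[[0,0,-0.04,0,0,0],[0,0,-0.0867,0,0,0],[0.02,-0.036,-0.1267,0,0,0],[0.0427,-0.0747,-0.1467,0,0,0],[0.0667,-0.1173,-0.1493,0,0,0]]]'
python3 steer.py '[[[0.024,-0.0427,0,0,0,0],[0.048,-0.0853,0,0,0,0],[0.068,-0.12,0,0,0,0],[0.068,-0.12,0,0,0,0],[0.068,-0.12,0,0,0,0]]]'
python3 steer.py '[[[0,0,0,0,0,0],[0,0,0,0,0,0],[0,0,0,0,0,0]]]'
python3 - <<'E'
from h import *
s=monitor.state();c=cam("wrist");p=s["tool_pos"];o=fit([c],p+[0,0,14],[(19,1),(16,.5)])[0]-p;print(o)
E
python3 go.py 519.6 -69.4 60
```

```text
t: 22.98
tool_pos: [564.9, -163.4, 132.6]
orientation: [0.002, 0.887, 0.463, 0.002]
wrist_force: [0.2, -0.2, -0.6]
width: 36.0
grip_force: 40.2
t: 23.4
tool_pos: [518.7, -68.8, 129.9]
orientation: [0.0, 0.886, 0.464, 0.0]
wrist_force: [0.9, -0.6, 0.1]
width: 36.0
grip_force: 40.2
t: 23.65
tool_pos: [519.6, -70.8, 129.4]
orientation: [0.0, 0.887, 0.463, -0.0]
wrist_force: [0.5, -0.2, -0.3]
width: 36.0
grip_force: 40.2
[-1.43908024  0.59468259 13.53292504]
pos [519.6 -70.7 129.4] yaw 55.1 tilt [-1.e-04 -0.e+00 -1.e+00]
d [ 1.1 -0.7 69.4]
```

Converted, 79 mm / 750 = 0.1053, 1.4 mm / 750 = 0.0019.

```bash
python3 steer.py '[[[0.0019,0.0011,0.0467,0,0,0],[0.0019,0.0011,0.0867,0,0,0],[0.0019,0.0011,0.1053,0,0,0],[0.0019,0.0011,0.1053,0,0,0],[0.0019,0.0011,0.1053,0,0,0]]]'
python3 steer.py '[[[0,0,0.004,0,0,0],[0,0,0.004,0,0,0],[0,0,0.004,0,0,0]]]'
python3 go.py 521 -70 43.5
```

```text
t: 24.12
tool_pos: [520.5, -69.6, 50.4]
orientation: [-0.0, 0.886, 0.463, -0.0]
wrist_force: [-0.1, -0.1, 0.0]
width: 35.8
grip_force: 40.3
t: 24.37
tool_pos: [521.1, -69.5, 48.4]
orientation: [0.0, 0.886, 0.463, 0.0]
wrist_force: [0.5, 0.7, -0.2]
width: 35.5
grip_force: 40.3
pos [521.1 -69.5  48.4] yaw 55.16 tilt [ 1.2e-03 -3.0e-04 -1.0e+00]
d [-0.5  0.2  4.9]
```

Converted, 3 mm / 750 = 0.004.

```bash
python3 steer.py '[[[0,0,0.004,0,0,0],[0,0,0.004,0,0,0],[0,0,0.004,0,0,0]]]'
python3 steer.py '[[[0,0,0.002,0,0,0],[0,0,0.002,0,0,0],[0,0,0.002,0,0,0]]]'
python3 steer.py '[[[0,0,0.0013,0,0,0],[0,0,0.0013,0,0,0],[0,0,0.0013,0,0,0]]]'
```

```text
t: 24.62
tool_pos: [520.8, -69.5, 44.8]
orientation: [0.0, 0.886, 0.463, -0.0]
wrist_force: [-0.4, -2.0, -0.0]
width: 36.0
grip_force: 40.4
t: 24.87
tool_pos: [520.9, -69.7, 43.3]
orientation: [0.001, 0.886, 0.463, -0.0]
wrist_force: [-1.1, -5.8, 1.8]
width: 36.1
grip_force: 40.5
t: 25.12
tool_pos: [520.9, -69.9, 42.5]
orientation: [0.001, 0.886, 0.463, -0.0]
wrist_force: [-2.0, -6.3, 5.6]
width: 35.7
grip_force: 40.8
```

Converted, -0.6 mm / 750 = -0.0008, 0.5 mm / 750 = 0.0007.

```bash
python3 steer.py '[[[-0.0008,0.0007,0.0005,0,0,0],[-0.0008,0.0007,0.0005,0,0,0],[-0.0008,0.0007,0.0005,0,0,0]]]'
python3 steer.py '[[[0,0,0,0,0,0],[0,0,0,0,0,0],[0,0,0,0,0,0],[0,0,0,0,0,0],[0,0,0,0,0,0]]]' 84
python3 steer.py '[[[0,0,-0.0267,0,0,0],[0,0,-0.0667,0,0,0],[-0.04,0,-0.12,0,0,0],[-0.04,0,-0.16,0,0,0],[-0.04,0,-0.16,0,0,0]]]'
python3 steer.py '[[[0,0,0,0,0,0],[0,0,0,0,0,0],[0,0,0,0,0,0]]]'
python3 - <<'E'
from h import *
c=cam("wrist");cv2.imwrite("pics/w14.png",c["img"])
for p,r in[((519.6,-69.5,57),19),((550.6,-24.7,60),23),((586,26,63),27)]:print(fit([c],p,[(r,1),(r-3,.5)]))
cv2.imwrite("pics/s14.png",cv2.resize(cam("side")["img"][160:270,250:390],None,fx=5,fy=5,interpolation=2))
E
```

```text
t: 25.37
tool_pos: [520.8, -70.2, 42.2]
orientation: [0.0, 0.886, 0.463, 0.0]
wrist_force: [-3.3, -2.6, 8.8]
width: 36.0
grip_force: 41.0
t: 25.78
tool_pos: [520.7, -69.9, 41.6]
orientation: [-0.0, 0.886, 0.463, -0.0]
wrist_force: [0.1, 0.4, -0.1]
width: 84.0
grip_force: 0.0
t: 26.2
tool_pos: [505.2, -96.2, 167.6]
orientation: [0.003, 0.887, 0.463, 0.003]
wrist_force: [1.0, 0.6, 2.2]
width: 83.8
grip_force: 0.0
t: 26.45
tool_pos: [503.1, -94.3, 160.6]
orientation: [-0.001, 0.886, 0.463, -0.001]
wrist_force: [-0.6, 1.0, -0.7]
width: 84.0
grip_force: 0.0
(array([519.73281362, -69.32307277,  56.61564119]), np.float64(-1.1794222593307495))
(array([551.0264558 , -24.17263563,  58.29539601]), np.float64(-1.316305160522461))
(array([587.16897192,  27.43175576,  60.97234835]), np.float64(-0.5850905179977417))
```

View pics/w14.png

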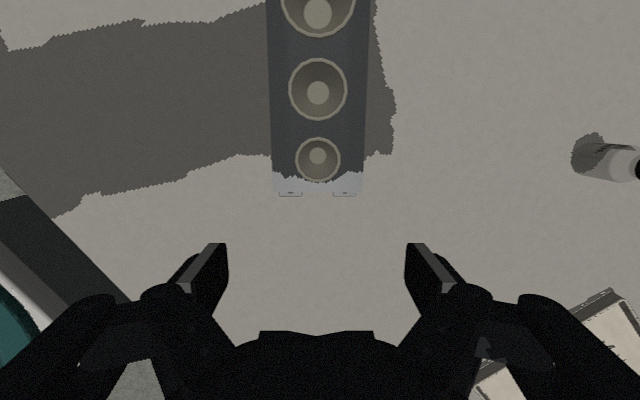

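View pics/s14.png

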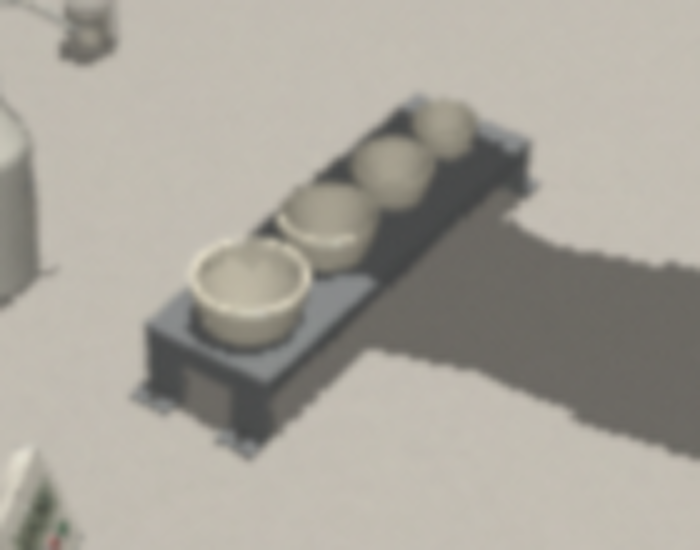

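In w14 the three smaller cups are concentric in their holes at (318,160), (318,89) and (318,10). The side crop shows all four down in order. One last numeric tilt check compares each floor disc centre with its rim centre.

Run:
```python
from h import *
w5,w8,w11=map(load,("w5.npy","w8.npy","w11.npy"));c=cam("wrist")
for n,im,p,rim,rf,u,h in[("a",w5,(626.3,83.9),31,12.5,14,52),("a",w8,(626.3,83.9),31,12.5,14,52),("b",w8,(586.1,26),27,10.5,18,45),("b",w11,(586.1,26),27,10.5,18,45),("c",w11,(550.6,-24.8),23,8.5,22,38),("c",c,(550.6,-24.8),23,8.5,22,38),("d",c,(519.7,-69.3),19,6.5,25,32)]:
    R_=fit([im],p+(0,),[(rim,1),(rim-3,.5)],u+h,6)[0]
    F=min((fit([im],p+(0,),[(rf+k,1)],u+3,7) for k in(-1,0,1)),key=lambda t:t[1])
    print(n,R_[:2].round(1),F[0][:2].round(1),"tilt deg",np.degrees(np.hypot(*(R_-F[0])[:2])/(h-3)).round(1))
```

```text
a [626.3  83.9] [626.4  83.7] tilt deg 0.2
a [626.6  84.3] [626.8  84.2] tilt deg 0.3
b [586.   25.9] [585.9  26.1] tilt deg 0.3
b [586.5  26.5] [586.6  26.9] tilt deg 0.5
c [550.7 -24.6] [550.8 -25.1] tilt deg 0.8
c [551.  -24.3] [551.3 -24.5] tilt deg 0.6
d [519.7 -69.3] [519.7 -69.2] tilt deg 0.1
```

All four are level and fully down, and the gripper is clear of everything.

```bash
python3 -c "from bench import robot, eyes, monitor;print(robot.finish_job())"
```

```text
the job is handed in; nothing more can be done
None
```

All four crucibles hang in their own holes, largest to smallest, measured level to under 1° and fully down; I handed the job in at about 27 s with the bystanders never touched.

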